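# Refit the hand spray's collar and test its trigger

### The arm

A 6-joint arm with a two-finger parallel gripper is mounted at the origin on the work surface. World frame = base frame: x ahead of the robot, y to its left, z up, the work surface at z = 0. Lengths are in mm, angles in rad, forces in N, time in s.
With the tool pointing down it reaches from about 325 to 850 mm from the base axis. Payload 4.4 kg.
Tool frame: the origin (TCP) lies at the very end of the fingers, on their centre line; the grasp point (between the pads) lies 19 mm behind it; z points along the fingers, y is the direction in which the jaws open and shut (so a half turn about z gives the same grasp; the last joint's range is limited). The gripper opens to 94 mm and grips with 3 to 60 N. Pads are 16 mm wide; open, the fingers measure 119 mm over their backs; the gripper's body (75 mm by 177 mm) begins 78 mm behind the grasp point.
Start: joints at [1.188, 0.207, 1.542, -0, 1.393, -0.15], TCP at [132.664, 559.489, 205.447] pointing down, gripper open.
Joint ranges: [-2.73, 2.73], [-0.86, 2.22], [0.23, 2.46], [-1.11, 4.25], [0.08, 2.63], [-2.82, 2.82]. Speed limits (rad/s): [2.79, 2.79, 3.14, 3.14, 3.14, 3.14].

### API

Orientations are given as [roll, pitch, yaw] about the fixed x, y, z axes, in that order (R = Rz(yaw) Ry(pitch) Rx(roll)).
In Python, from cell import arm gives the robot as it stands. The module is installed in compiled form; this text tells all that it offers.
- The arm moves only by the tool step_arm, never from a script. Its argument "rows" is a list of rows, each an object with "offset": the shift along the tool's x, y, z in m, a list of three; "delta_rot": the turn, a rotation vector about the tool's x, y, z in rad, a list of three. In form: [{"offset": [x, y, z], "delta_rot": [ax, ay, az]}, ...]. A call has 1 to 10 rows; each row is the pose to reach, as a shift and turn from the pose commanded when the call began, along the tool's axes at that moment; what a row does not reach only later rows make up. A row lasts 1/12 s, in which the tool goes at most 41.7 mm and 7.16 degrees, less where a joint would pass 70% of its speed; a pose out of reach is approached as far as the arm can. A call with a gripper value outside its range is refused whole. "hand" is the finger opening in m, from 0 to 0.094, set as the call begins (left out, the last holds). The fingers move at their own pace and stop on an object; "newtons" is the grip in N (left out, the last holds). Time passes only in rows, so rows that repeat a pose let the fingers close. It gives the time, the measured TCP pose, the force and the opening at its end, in the units of the state.
- arm.observe(): the state, without advancing time (a new reading comes with each control period).
- arm.capture(name): name is "side" or "top"; returns (picture, depth): 400x640x3 uint8, blue, green, red; 400x640 float32, mm along the optical axis (not along the pixel's ray), 0 where there is no reading.
- arm.camera_params(name): a dict with "fovy" (degrees; the focal length in pixels is half the picture's height over the tangent of half this angle, whatever the lens; pixels are square), "cx", "cy" (the principal point, pixels), "R" (3x3) and "t" (3): a world point X has camera coordinates R X + t. Camera axes: x right, y down, z forward; pixel columns grow to the right and rows downward; lengths in mm; the calibration is good to about 2 mm. A picture is of the moment at which its call begins. camera_params takes no time and is no camera call.
- arm.sign_off(): hands the job in, once; it reports no verdict.
The state is a dict: "time": time; "joint_pos": joint angles; "dq": joint speeds; "effort": joint torques, N m; "eef_pos": TCP position; "orientation": TCP orientation; "ft_force": force on the tool from outside, world axes, zero at the start; "ft_torque": the same for the moment, N m; "opening": finger opening in mm.
Only numpy, scipy, OpenCV 4.12 (cv2) and the standard library are available. Lean on these libraries where they do the work, as an engineer would, in place of code of your own. Each camera call takes 0.05 s, during which the arm holds its last target. There are 200 camera calls.

### The job

The hand spray fixed to the ledge has been descaled, and its steel collar is still drying on the saucer. Slide the collar down over the spray's upright nozzle until it rests on top of the grip, and let go of it; then test the spray: squeeze the trigger all the way in against the grip, keep it squeezed for about a second, and let it spring right back, with the collar still in place. Leave the saucer and the other things on the ledge standing where they are.

Things in the scene. Friction and masses are not known exactly. Their poses are not given: they have to be found in the camera images.
- spray: Hand spray fixed upright on the ledge. Origin: centre of its underside; z up; x points from the grip to the trigger. Steel foot 76 mm across (12 mm high), then 48 mm across up to z = 40 mm; white round grip 34 mm in diameter from z = 40 to 150 mm; on it the steel nozzle, 18 mm in diameter from z = 150 to 169 mm, tapering to 8 mm across at its top, z = 178 mm.
- shoulder (a point): Centre of the grip's flat top at the root of the nozzle, 150 mm above the ledge: the collar's underside rests here.
- nozzle_tip (a point): Top centre of the nozzle, 178 mm above the ledge.
- trigger (a joint): Grey upright bar beside the grip, 8 mm thick, 16 mm wide, hinged at its foot (x 22, z 50 mm in the spray's frame), free top end 146 mm above the ledge. 0 rad: sprung out, at rest, outer face near the top 37 mm from the grip's axis. 0.12 rad: fully squeezed, upright, outer face 26 mm from the axis. About 9 N near the top squeezes it fully; a spring returns it.
- trigger_pad (a point): Point on the trigger's outer face, on its middle line, about 14 mm below its free end (some 131 mm above the ledge): the place to squeeze; it moves with the trigger. The other finger goes on the back of the grip.
- collar: Loose steel collar: plain open sleeve, 30 mm outer and 22 mm inner diameter, 22 mm high, standing upright on the saucer. Origin: centre of its underside; z along its axis.
- collar_mid (a point): Centre of the collar, on its axis, 11 mm above its underside.
- saucer: White ceramic saucer, 130 mm across, 16 mm high at the rim; origin at the centre of its underside. Carries the collar near its middle.
- dispenser: Brushed-steel soap dispenser, 62 mm in diameter, 165 mm high, short spout; origin at the centre of its underside.
- tumbler: Yellow plastic tumbler, 72 mm across, 95 mm high, upright; origin at the centre of its underside.
- stand: Dark silicone toothbrush stand 50 x 70 x 85 mm with two brushes, 175 mm high in all; origin at the centre of its underside.
- vase: Small green glass vase, 70 mm across, 130 mm high; origin at the centre of its underside.
- tin: Closed round aluminium tin, 62 mm across, 32 mm high; origin at the centre of its underside.
- jar: Small white cream jar, 44 mm across, 45 mm high; origin at the centre of its underside.
Mind the look-alikes: they are no part of the job. Of the things shaped like the collar, the steel one is meant.

How it is judged:
By the outcome, as a careful person would: the job done as asked, in the order asked, and still so for the second after the job is handed in, with the robot touching nothing.
It also fails if it takes over 58 s, if anything falls off the work surface, if the arm or the gripper's body presses on something with over 40 N, if the wrist force passes 120 N, or if a joint passes its speed limit or range.

## Working session

There is one attempt and no reset: what is moved stays moved. The work goes in short steps, Python scripts to look and compute and a tool call to move; the robot and the scene stay as the last step left them, time stands still between calls to the robot, and variables do not carry over. Pictures are saved under pics/ and viewed, about 8 in all and at most 12, crops included, and the job is handed in when it is done.

Besides the shell and the picture viewer there is one more tool, called after "Request:" as a command line: name --argument value ..., lists and objects as JSON in quotes. step_arm: Moves the arm, as the interface text tells. Its arguments: {"type":"object","properties":{"rows":{"type":"array","items":{"type":"object","properties":{"offset":{"type":"array","items":{"type":"number"}},"delta_rot":{"type":"array","items":{"type":"number"}}}}},"hand":{"type":"number"},"newtons":{"type":"number"}},"required":["rows"]}

```bash
mkdir -p pics
cat > h.py <<'E'
import numpy as np,cv2
from cell import arm
def cam(n):
    p=arm.camera_params(n); return 200/np.tan(np.radians(p['fovy'])/2),p['cx'],p['cy'],np.array(p['R']),np.array(p['t'])
def cloud(n,d):
    f,cx,cy,R,t=cam(n); v,u=np.mgrid[:400,:640]
    return (np.stack([(u-cx)/f*d,(v-cy)/f*d,d],-1)-t)@R
def ray(n,u,v,z):
    f,cx,cy,R,t=cam(n); c=-R.T@t; w=R.T@np.array([(u-cx)/f,(v-cy)/f,1]); return c+w*(z-c[2])/w[2]
def proj(n,X):
    f,cx,cy,R,t=cam(n); q=R@np.array(X,float)+t; return f*q[0]/q[2]+cx,f*q[1]/q[2]+cy
E
python3 - <<'E'
from h import *
for n in('side','top'):
    im,d=arm.capture(n); np.savez(n+'0.npz',im=im,d=d); cv2.imwrite(f'pics/{n}0.png',im)
    f,cx,cy,R,t=cam(n);print(n,f,cx,cy,R.round(3).tolist(),(-R.T@t).round())
print(arm.observe())
E
```

```text
side 393.11085824327887 319.86921166718366 204.81364591725176 [[0.942, -0.335, -0.002], [-0.183, -0.512, -0.839], [0.281, 0.791, -0.544]] [ 346. -613.  549.]
top 366.35838131395474 321.35467602939787 202.82047482855867 [[0.015, -1.0, 0.017], [-0.989, -0.017, -0.145], [0.145, -0.015, -0.989]] [ 430.    3. 1028.]
{'time': 0.1, 'joint_pos': array([ 1.18752266e+00,  2.07300255e-01,  1.54275964e+00, -4.85872982e-05,
        1.39351543e+00, -1.50519053e-01]), 'dq': array([-0.00216812, -0.00035562, -0.00361315,  0.0001204 ,  0.00056344,
        0.00179875]), 'effort': array([-8.90643787e-04, -3.71862030e+01, -2.82294166e+01,  7.01026688e-02,
        3.10327287e-02, -5.14564204e-05]), 'eef_pos': array([132.39757603, 558.81899031, 204.45093975]), 'orientation': array([-3.13962523e+00, -2.50035969e-04,  2.90884641e+00]), 'ft_force': array([ 0.62325372, -0.21277769, -0.45106806]), 'ft_torque': array([-0.05219062,  0.01204537,  0.00908631]), 'opening': 94.09697891025743}
```

View pics/side0.png

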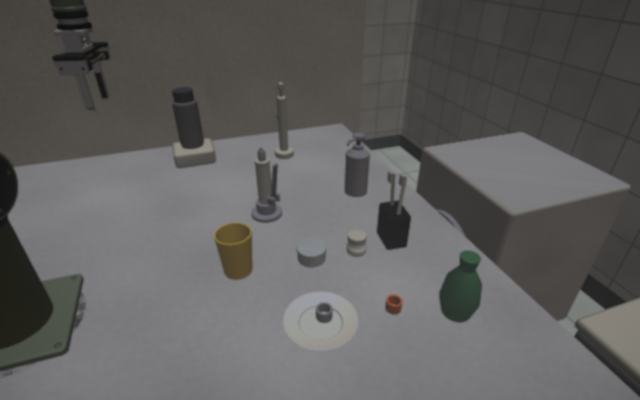

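View pics/top0.png

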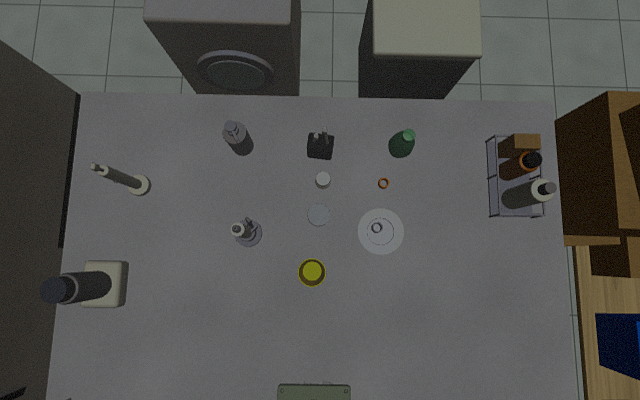

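The side view shows the spray at (266,190) and a steel ring on the saucer at (324,312). The top view has them at (245,230) and (377,228). The candidates for the collar are the steel ring on the saucer and the orange ring on the ledge, side (395,303) and top (384,183). The steel one on the saucer fits the description. For the spray, the tall white post at side (283,130) and top (120,178) has no trigger, so it isn't the one. I'll confirm both in one enlarged crop.

Run:
```python
from h import *
s=np.load('side0.npz');t=np.load('top0.npz')
a=cv2.resize(s['im'][140:230,235:305],None,fx=5,fy=5,interpolation=2)[:450]
b=cv2.resize(s['im'][280:350,275:415],None,fx=3,fy=3,interpolation=2)
c=cv2.resize(t['im'][205:255,220:270],None,fx=5,fy=5,interpolation=2)
e=cv2.resize(t['im'][200:260,350:410],None,fx=3,fy=3,interpolation=2)
o=np.zeros((600,790,3),np.uint8)
o[:450,:350]=a;o[:210,360:780]=b;o[220:470,360:610]=c;o[220:400,610:790]=e
cv2.imwrite('pics/c1.png',np.clip(o*1.6,0,255).astype(np.uint8))
for n,S in(('side',s),('top',t)):
    P=cloud(n,S['d']); ok=S['d']>0
    # objects: height bands
    m=(ok&(P[...,2]>8)&(P[...,2]<300)&(P[...,0]>200)&(P[...,0]<800)&(abs(P[...,1])<500)).astype(np.uint8)
    k,l,st,_=cv2.connectedComponentsWithStats(m)
    for i in range(1,k):
        if st[i,4]>25:
            q=P[l==i]; print(n,st[i].tolist(),q.min(0).round(),q.max(0).round(),np.median(q,0).round())
```

```text
side [275, 82, 18, 76, 642] [589. 468.   8.] [645. 500. 232.] [616. 490. 101.]
side [344, 132, 26, 63, 1232] [702. 184.   8.] [771. 234. 167.] [732. 197.  87.]
side [251, 148, 31, 73, 1390] [451. 152.   8.] [526. 219. 179.] [490. 176.  76.]
side [376, 170, 35, 78, 1629] [702. -43.   8.] [755.  31. 173.] [722. -22.  75.]
side [213, 222, 39, 56, 1712] [354. -25.   8.] [424.  47.  97.] [388. -10.  68.]
side [346, 229, 20, 26, 429] [618. -36.   8.] [660.   6.  47.] [635. -25.  36.]
side [296, 238, 30, 27, 662] [511. -36.   8.] [571.  27.  35.] [538. -15.  31.]
side [439, 250, 43, 71, 2161] [ 705. -266.    8.] [ 767. -205.  131.] [ 727. -244.   75.]
side [283, 291, 75, 59, 2442] [ 437. -240.    8.] [ 564. -111.   29.] [ 504. -173.   13.]
side [385, 294, 17, 18, 222] [ 623. -202.    8.] [ 651. -172.   24.] [ 636. -189.   18.]
top [223, 120, 30, 36, 745] [705. 186.   8.] [774. 246. 168.] [732. 207. 118.]
top [307, 127, 27, 33, 661] [706. -40.   8.] [761.  30. 174.] [722.  -8.  84.]
top [388, 128, 27, 30, 599] [ 709. -260.    8.] [ 770. -197.  134.] [ 732. -222.   83.]
top [486, 134, 18, 83, 274] [ 549. -500.    8.] [ 774. -486.   67.] [ 661. -489.   61.]
top [91, 163, 60, 33, 702] [593. 469.   8.] [651. 500. 232.] [619. 488. 103.]
top [315, 171, 16, 18, 208] [622. -36.  10.] [664.   6.  49.] [640. -15.  44.]
top [378, 177, 12, 11, 62] [ 626. -202.    8.] [ 655. -173.   24.] [ 640. -186.   20.]
top [308, 203, 22, 23, 395] [515. -34.  26.] [576.  24.  37.] [545.  -4.  31.]
top [358, 208, 46, 47, 979] [ 440. -241.    8.] [ 567. -115.   19.] [ 504. -182.   12.]
top [231, 217, 31, 29, 638] [459. 153.   8.] [531. 224. 179.] [490. 178.  57.]
top [371, 222, 12, 11, 64] [ 499. -180.    8.] [ 528. -152.   30.] [ 514. -166.   25.]
top [298, 258, 28, 29, 350] [357. -23.   8.] [426.  45.  98.] [383.  12.  72.]
```

View pics/c1.png

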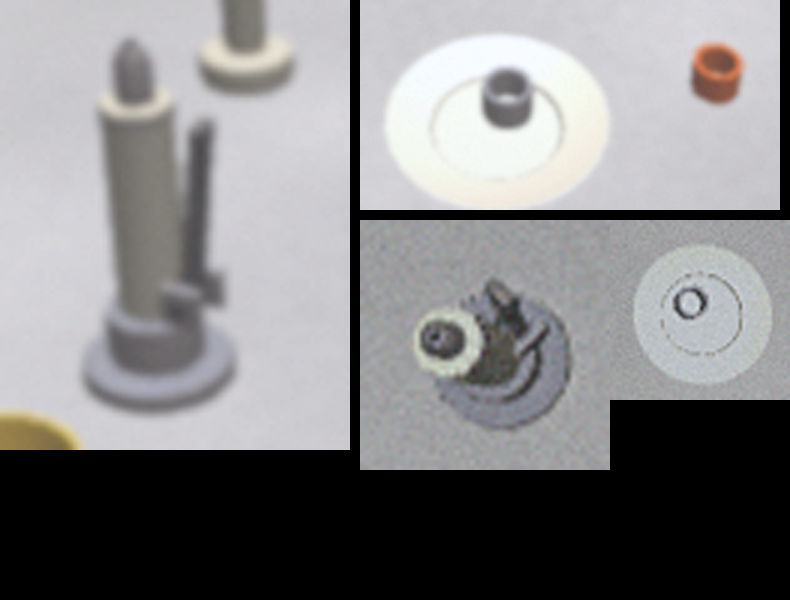

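The crop confirms it: the steel-grey ring stands on the saucer, the orange one is the decoy, and the spray at (266,190) has the trigger. Next I'll fit the axes precisely.

```bash
cat >> h.py <<'E'
from scipy.optimize import least_squares
def circ(P,r,x0):
    f=lambda c:np.hypot(P[:,0]-c[0],P[:,1]-c[1])-r
    s=least_squares(f,x0,loss='soft_l1',f_scale=1.); return s.x,np.sqrt(np.mean(f(s.x)**2))
def box(P,c,r,z0,z1):
    P=P.reshape(-1,3); return P[(np.hypot(P[:,0]-c[0],P[:,1]-c[1])<r)&(P[:,2]>z0)&(P[:,2]<z1)]
E
python3 - <<'E'
from h import *
for n in('side','top'):
    S=np.load(n+'0.npz');d=S['d'].copy();P=cloud(n,d)
    P[d==0]=np.nan
    c=np.array([490,187.])
    for z0,z1 in((60,100),(100,146)):
        q=box(P,c,60,z0,z1)
        # grip vs trigger: iterate within 24mm
        cc=c
        for _ in range(5):
            g=q[np.hypot(*(q[:,:2]-cc).T)<20]; cc,e=circ(g,17,cc)
        o=q[(np.hypot(*(q[:,:2]-cc).T)>21)]
        print(n,'grip',z0,cc.round(1),e.round(2),len(g),'trig off',(np.median(o,0)[:2]-cc).round(1),len(o))
    q=box(P,c,50,155,168);print(n,'nozzle',circ(q,9,c)[0].round(1),len(q))
    q=box(P,c,50,172,185);print(n,'tip',q.mean(0).round(1),q[:,2].max().round(1))
    q=box(P,c,50,146,153);print(n,'shoulder',q.mean(0).round(1),len(q))
    q=box(P,c,50,8,14);print(n,'foot',((q.max(0)+q.min(0))/2).round(1),q[:,2].max())
    c=np.array([513,-166.]);q=box(P,c,22,16,40)
    print(n,'collar bbox',((q.max(0)+q.min(0))/2).round(1),np.ptp(q,0).round(1),'top z',np.percentile(q[:,2],[50,90,98]).round(1),'rim mean',q[q[:,2]>np.percentile(q[:,2],60)].mean(0).round(1),circ(q[np.hypot(*(q-q.mean(0))[:,:2].T)>0],15,c)[0])
    q=box(P,c,32,0,16);print(n,'saucer z',np.percentile(q[:,2],[10,50,90]).round(1))
E
```

```text
side grip 60 [490.1 191.7] 1.14 203 trig off [ 16.4 -22.4] 84
side grip 100 [490.1 191.6] 1.15 264 trig off [ 21.3 -26.5] 95
side nozzle [490.4 191.8] 41
side tip [489.4 188.  175.3] 179.3
side shoulder [488.  184.  149.7] 72
side foot [488.7 185.4  11. ] 13.854391486180079
side collar bbox [ 510.2 -165.8   22.6] [29.3 32.1 13.2] top z [24.1 27.3 28. ] rim mean [ 510.7 -166.7   26.7] [ 510.2905935  -166.66631675]
side saucer z [ 4.1  5.7 11.1]
top grip 60 [493.8 190.1] 0.7 42 trig off [ 13.2 -23.1] 21
top grip 100 [493.6 190.1] 0.29 48 trig off [ 20.8 -23.7] 32
top nozzle [493.2 190.4] 13
top tip [493.  188.4 175.7] 179.0
top shoulder [494.  186.5 149.2] 106
top foot [494.7 188.5  11. ] 13.948564394237067
top collar bbox [ 513.1 -166.1   23.3] [27.4 27.6 13.7] top z [25.7 28.3 29.9] rim mean [ 514.2 -166.7   27.3] [ 513.90132601 -166.70728428]
top saucer z [2.4 5.1 8.6]
```

```bash
cat >> h.py <<'E'
def rz(y): c,s=np.cos(y),np.sin(y); return np.array([[c,s,0],[s,-c,0],[0,0,-1.]])
def plan(*w): # waypoints x,y,z,yaw ; prints tool-frame offset (m) and turn about tool z
    for a,b in zip(w,w[1:]):
        a=np.array(a,float);b=np.array(b,float); print((rz(a[3]).T@(b-a)[:3]/1000).round(4),'turn',round(-(b-a)[3],4))
E
python3 - <<'E'
from h import *
a=np.array([132.66,559.49,205.45,2.9088]);b=np.array([512,-166.3,205.45,0.695])
plan(a,a+(b-a)/3,a+(b-a)*2/3,b)
E
```

```text
[-0.1788 -0.2062  0.    ] turn 0.7379
[-0.2711 -0.0323  0.    ] turn 0.7379
[-0.2223  0.1585  0.    ] turn 0.7379
```

Request:
step_arm --rows '[{"offset": [-0.0255,-0.0295,0],"delta_rot": [0,0,0.105]},{"offset": [-0.051,-0.059,0],"delta_rot": [0,0,0.21]},{"offset": [-0.0766,-0.0884,0],"delta_rot": [0,0,0.316]},{"offset": [-0.102,-0.118,0],"delta_rot": [0,0,0.42]},{"offset": [-0.1277,-0.1473,0],"delta_rot": [0,0,0.527]},{"offset": [-0.153,-0.177,0],"delta_rot": [0,0,0.632]},{"offset": [-0.1788,-0.2062,0],"delta_rot": [0,0,0.7379]},{"offset": [-0.1788,-0.2062,0],"delta_rot": [0,0,0.7379]}]' --hand 0.05

```text
time: 0.77
eef_pos: [261.4, 312.6, 204.9]
orientation: [-3.141, 0.003, 2.16]
ft_force: [0.8, 0.7, -1.5]
opening: 50.1
```

Request:
step_arm --rows '[{"offset": [-0.0387,-0.0046,0],"delta_rot": [0,0,0.105]},{"offset": [-0.0774,-0.0092,0],"delta_rot": [0,0,0.21]},{"offset": [-0.116,-0.0138,0],"delta_rot": [0,0,0.316]},{"offset": [-0.155,-0.0185,0],"delta_rot": [0,0,0.42]},{"offset": [-0.1936,-0.0231,0],"delta_rot": [0,0,0.527]},{"offset": [-0.2324,-0.0277,0],"delta_rot": [0,0,0.632]},{"offset": [-0.2711,-0.0323,0],"delta_rot": [0,0,0.7379]},{"offset": [-0.2711,-0.0323,0],"delta_rot": [0,0,0.7379]}]'

```text
time: 1.43
eef_pos: [388.3, 70.6, 205.7]
orientation: [3.139, 0.002, 1.423]
ft_force: [0.1, 0.1, -0.1]
opening: 50.1
```

Request:
step_arm --rows '[{"offset": [-0.0318,0.0226,0],"delta_rot": [0,0,0.105]},{"offset": [-0.0635,0.0453,0],"delta_rot": [0,0,0.21]},{"offset": [-0.0953,0.0679,0],"delta_rot": [0,0,0.316]},{"offset": [-0.127,0.0906,0],"delta_rot": [0,0,0.42]},{"offset": [-0.1588,0.1132,0],"delta_rot": [0,0,0.527]},{"offset": [-0.1905,0.1359,0],"delta_rot": [0,0,0.632]},{"offset": [-0.2223,0.1585,0],"delta_rot": [0,0,0.7379]},{"offset": [-0.2223,0.1585,0],"delta_rot": [0,0,0.7379]},{"offset": [-0.2223,0.1585,0],"delta_rot": [0,0,0.7379]}]'

```text
time: 2.18
eef_pos: [512.3, -166.5, 204.4]
orientation: [-3.139, 0.0, 0.695]
ft_force: [-0.9, 0.6, -0.3]
opening: 49.8
```

Request:
step_arm --rows '[{"offset": [0,0,0.04]},{"offset": [0,0,0.08]},{"offset": [0,0,0.12]},{"offset": [0,0,0.15]},{"offset": [0,0,0.15]},{"offset": [0,0,0.15]}]'

```text
schema error: expected keys offset, delta_rot
```

Run:
```python
from h import *
o=[]
for n in('side','top'):
    im,d=arm.capture(n); np.savez(n+'1.npz',im=im,d=d)
    u,v=map(int,proj(n,[512,-166,40]))
    o.append(cv2.resize(im[v-50:v+50,u-50:u+50],(390,390),interpolation=2))
    print(n,u,v,[np.round(proj(n,[512+25*s*np.cos(-.876),-166+25*s*np.sin(-.876),55.4]),1) for s in(-1,1)])
cv2.imwrite('pics/c2.png',np.clip(np.hstack(o)*1.6,0,255).astype(np.uint8)); print(arm.observe()['eef_pos'])
```

```text
side 324 302 [array([311.7, 290.3]), array([337.2, 301.3])]
top 377 226 [array([371.7, 232.3]), array([386. , 220.6])]
[ 511.48972829 -164.59213654  204.7059201 ]
```

View pics/c2.png

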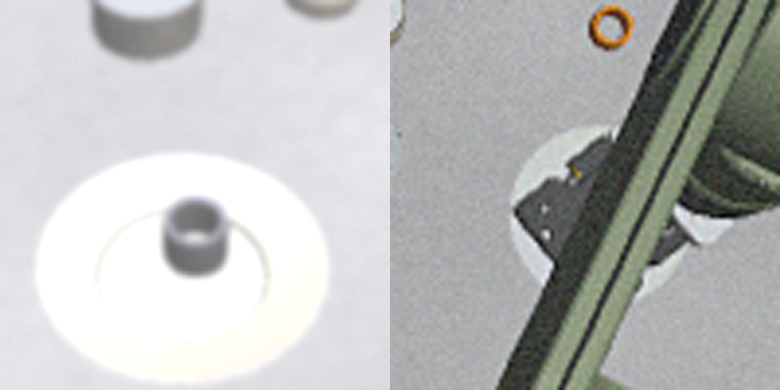

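The side crop shows the collar still upright at about (326,311). In the top view the arm hides the collar. The move was refused because it had no delta_rot, so I'll send it again.

Request:
step_arm --rows '[{"offset": [0,0,0.04],"delta_rot": [0,0,0]},{"offset": [0,0,0.08],"delta_rot": [0,0,0]},{"offset": [0,0,0.12],"delta_rot": [0,0,0]},{"offset": [0,0,0.15],"delta_rot": [0,0,0]},{"offset": [0,0,0.15],"delta_rot": [0,0,0]},{"offset": [0,0,0.15],"delta_rot": [0,0,0]}]'

```text
time: 2.78
eef_pos: [510.1, -163.8, 54.4]
orientation: [-3.137, 0.002, 0.698]
ft_force: [1.0, 0.1, 0.7]
opening: 49.8
```

Run:
```python
from h import *
im,d=arm.capture('side'); np.savez('side1.npz',im=im,d=d)
w=np.array([np.cos(-.876),np.sin(-.876),0])
for s in(-1,1):print(np.round((np.array(proj('side',np.array([512,-166,55.4])+25*s*w))-[264,250])*5,0))
cv2.imwrite('pics/c2b.png',np.clip(cv2.resize(im[250:350,264:384],None,fx=5,fy=5,interpolation=2)*1.6,0,255).astype(np.uint8)); print(arm.observe()['eef_pos'])
```

```text
[239. 202.]
[366. 257.]
[ 512.39834695 -165.19269906   56.60585255]
```

View pics/c2b.png

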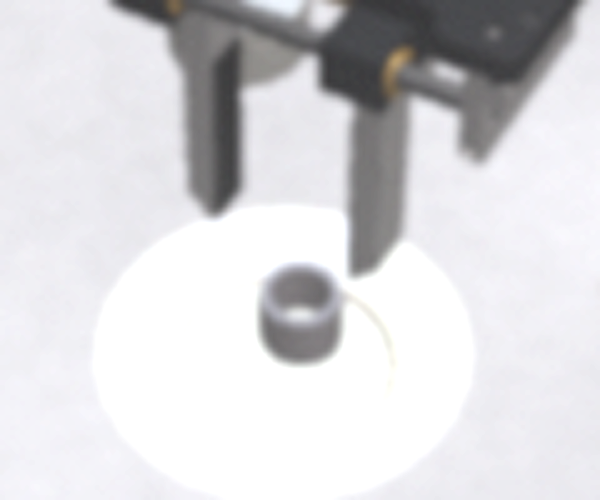

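The fingers straddle the collar: fingertips at crop (228,203) and (363,263), collar rim at (300,293). I'll go down and grip.

Request:
step_arm --rows '[{"offset": [0,0,0.02],"delta_rot": [0,0,0]},{"offset": [0,0,0.035],"delta_rot": [0,0,0]},{"offset": [0,0,0.044],"delta_rot": [0,0,0]},{"offset": [0,0,0.044],"delta_rot": [0,0,0]},{"offset": [0,0,0.044],"delta_rot": [0,0,0]}]'

```text
time: 3.25
eef_pos: [513.2, -166.7, 13.1]
orientation: [3.139, -0.001, 0.696]
ft_force: [0.1, 0.4, -0.2]
opening: 50.2
```

Request:
step_arm --rows '[{"offset": [0,0,0],"delta_rot": [0,0,0]},{"offset": [0,0,0],"delta_rot": [0,0,0]},{"offset": [0,0,0],"delta_rot": [0,0,0]},{"offset": [0,0,0],"delta_rot": [0,0,0]},{"offset": [0,0,0],"delta_rot": [0,0,0]},{"offset": [0,0,0],"delta_rot": [0,0,0]},{"offset": [0,0,0],"delta_rot": [0,0,0]},{"offset": [0,0,0],"delta_rot": [0,0,0]}]' --hand 0.02 --newtons 20

```text
time: 3.92
eef_pos: [512.7, -166.7, 12.4]
orientation: [3.14, -0.001, 0.695]
ft_force: [-1.4, 0.4, 5.7]
opening: 30.0
```

Request:
step_arm --rows '[{"offset": [0,0,-0.015],"delta_rot": [0,0,0]},{"offset": [0,0,-0.045],"delta_rot": [0,0,0]},{"offset": [0,0,-0.085],"delta_rot": [0,0,0]},{"offset": [0,0,-0.125],"delta_rot": [0,0,0]},{"offset": [0,0,-0.165],"delta_rot": [0,0,0]},{"offset": [0,0,-0.205],"delta_rot": [0,0,0]},{"offset": [0,0,-0.209],"delta_rot": [0,0,0]},{"offset": [0,0,-0.209],"delta_rot": [0,0,0]}]'

```text
time: 4.58
eef_pos: [514.0, -167.4, 224.1]
orientation: [3.135, -0.003, 0.695]
ft_force: [0.2, 0.6, -1.2]
opening: 29.7
```

The collar is held, with an opening of 30 mm. Next I'll carry it over the spray.

Run:
```python
from h import *
plan([512,-166.3,220.45,.695],[492,189.2,220.45,.695])
```

```text
[ 0.2123 -0.2859  0.    ] turn -0.0
```

Request:
step_arm --rows '[{"offset": [0.0225,-0.03,0],"delta_rot": [0,0,0]},{"offset": [0.045,-0.06,0],"delta_rot": [0,0,0]},{"offset": [0.0675,-0.09,0],"delta_rot": [0,0,0]},{"offset": [0.09,-0.12,0],"delta_rot": [0,0,0]},{"offset": [0.112,-0.15,0],"delta_rot": [0,0,0]},{"offset": [0.135,-0.18,0],"delta_rot": [0,0,0]},{"offset": [0.158,-0.212,0],"delta_rot": [0,0,0]},{"offset": [0.182,-0.245,0],"delta_rot": [0,0,0]},{"offset": [0.2,-0.27,0],"delta_rot": [0,0,0]},{"offset": [0.2123,-0.2859,0],"delta_rot": [0,0,0]}]'

```text
time: 5.42
eef_pos: [489.1, 191.9, 217.1]
orientation: [-3.138, 0.005, 0.698]
ft_force: [1.0, 0.3, -0.7]
opening: 29.8
```

Request:
step_arm --rows '[{"offset": [0,0,0.01],"delta_rot": [0,0,0]},{"offset": [0,0,0.02],"delta_rot": [0,0,0]},{"offset": [0,0,0.028],"delta_rot": [0,0,0]},{"offset": [0,0,0.028],"delta_rot": [0,0,0]},{"offset": [0,0,0.028],"delta_rot": [0,0,0]}]'

```text
time: 5.83
eef_pos: [490.9, 187.7, 190.5]
orientation: [-3.14, 0.004, 0.693]
ft_force: [1.0, 0.6, -0.2]
opening: 30.1
```

Run:
```python
from h import *
o=[]
for n in('side','top'):
    im,d=arm.capture(n); np.savez(n+'2.npz',im=im,d=d)
    u,v=map(int,proj(n,[492,189,170])); print(n,u-32,v-40)
    o.append(cv2.resize(im[v-40:v+40,u-32:u+32],(400,500),interpolation=2))
cv2.imwrite('pics/c3.png',np.clip(np.hstack(o)*1.6,0,255).astype(np.uint8)); print(arm.observe()['eef_pos'])
```

```text
side 229 111
top 203 188
[492.20805912 188.14535038 192.33129123]
```

View pics/c3.png

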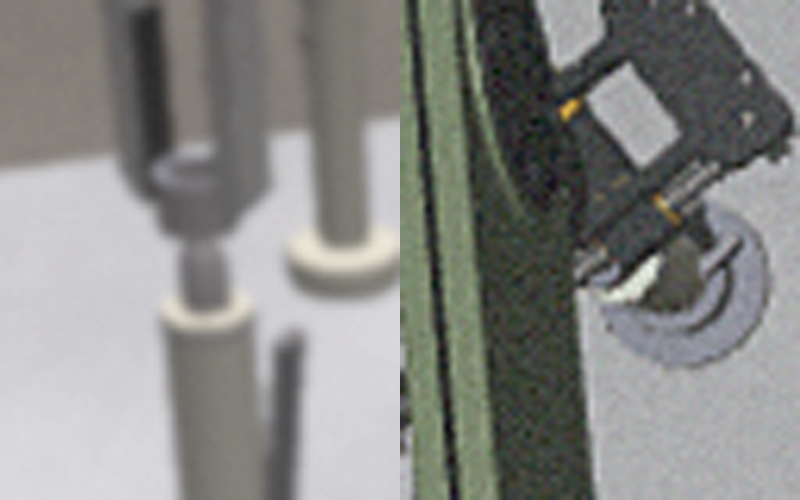

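In the side crop the collar is centred at about x=196 and the nozzle at about x=203, so the collar sits about 3 mm to image left. I'll measure it in this same camera so its bias cancels out.

Run:
```python
from h import *
S=np.load('side2.npz');d=S['d'];P=cloud('side',d);P[d==0]=np.nan
for v in (140,143,146,148,152,156,160,164):
    r=range(250,276); print(v,[f"{P[v,u,0]:.0f},{P[v,u,1]:.0f},{P[v,u,2]:.0f}" for u in r][::2])
g=S['im'][...,1]
for v in range(143,164,2): print(v,g[v,250:276])
q=box(P,[490,187],40,100,146);c=[490,190.]
for _ in range(4): gq=q[np.hypot(*(q[:,:2]-c).T)<20]; c,e=circ(gq,17,c)
print('grip',c,e)
```

```text
140 ['470,199,197', '474,194,199', '476,182,203', '480,178,204', '484,175,205', '488,173,205', '492,174,204', '495,168,206', '499,166,206', '504,167,205', '508,167,204', '612,629,-0', '618,625,0']
143 ['536,632,-1', '473,193,192', '476,184,195', '480,179,197', '483,175,198', '487,173,198', '492,175,197', '495,168,199', '499,164,200', '503,166,199', '599,605,0', '604,597,3', '612,601,-0']
146 ['530,604,0', '536,599,1', '475,184,188', '479,179,190', '483,176,190', '488,178,189', '491,173,191', '495,169,191', '501,179,186', '587,581,1', '594,584,-1', '600,580,-0', '606,579,-1']
148 ['527,587,1', '534,587,-0', '540,582,1', '479,180,185', '482,172,188', '487,176,185', '491,173,186', '495,175,184', '578,575,-2', '584,570,-1', '589,564,1', '595,562,1', '602,562,-0']
152 ['521,556,1', '527,553,2', '534,555,-1', '540,554,-1', '484,188,171', '488,185,171', '492,182,172', '497,187,169', '570,540,0', '576,535,2', '582,534,1', '589,535,-1', '589,507,12']
156 ['516,531,-1', '521,524,1', '528,524,0', '534,522,0', '482,185,162', '487,184,162', '490,179,164', '496,184,160', '563,507,2', '569,507,1', 
[... 998 characters left out ...]
128 129 128 121 100  76  70  72  75  75  75  83 101 119 126
 128 129 129 129 128 124 108  91]
155 [128 128 128 128 128 127 122 101  77  67  67  70  71  72  78  95 116 127
 129 130 129 130 130 128 118  96]
157 [127 127 127 127 128 129 124 107  81  66  64  67  69  70  75  94 119 131
 132 131 129 130 130 130 129 119]
159 [127 127 126 128 129 135 135 121  95  72  65  66  69  70  77  97 123 138
 137 131 129 129 129 130 129 130]
161 [127 128 128 124 118 121 131 133 126 115 107 105 108 115 121 127 130 124
 113 109 118 126 129 130 130 130]
163 [127 128 127 122 107  89  88  96 103 105 106 105 106 107 105 100  92  84
  82  95 116 126 130 125 119 112]
grip [489.85776837 191.70742894] 1.1181703858281755
```

Request:
step_arm --rows '[{"offset": [0.0026,0,0],"delta_rot": [0,0,0]},{"offset": [0.0026,0,0.004],"delta_rot": [0,0,0]},{"offset": [0.0026,0,0.008],"delta_rot": [0,0,0]},{"offset": [0.0026,0,0.011],"delta_rot": [0,0,0]},{"offset": [0.0026,0,0.014],"delta_rot": [0,0,0]},{"offset": [0.0026,0,0.016],"delta_rot": [0,0,0]},{"offset": [0.0026,0,0.018],"delta_rot": [0,0,0]},{"offset": [0.0026,0,0.018],"delta_rot": [0,0,0]}]'

```text
time: 6.6
eef_pos: [493.5, 190.8, 173.8]
orientation: [-3.141, 0.001, 0.695]
ft_force: [0.7, 0.2, -0.2]
opening: 29.8
```

Request:
step_arm --rows '[{"offset": [0,0,0.002],"delta_rot": [0,0,0]},{"offset": [0,0,0.004],"delta_rot": [0,0,0]},{"offset": [0,0,0.004],"delta_rot": [0,0,0]}]'

```text
time: 6.85
eef_pos: [493.6, 190.8, 170.0]
orientation: [-3.141, 0.001, 0.695]
ft_force: [-0.1, -0.4, -0.7]
opening: 30.0
```

Request:
step_arm --rows '[{"offset": [0,0,0.002],"delta_rot": [0,0,0]},{"offset": [0,0,0.004],"delta_rot": [0,0,0]},{"offset": [0,0,0.006],"delta_rot": [0,0,0]},{"offset": [0,0,0.008],"delta_rot": [0,0,0]},{"offset": [0,0,0.008],"delta_rot": [0,0,0]}]'

```text
time: 7.27
eef_pos: [493.7, 190.8, 161.8]
orientation: [-3.141, 0.001, 0.695]
ft_force: [-1.2, -0.2, -1.4]
opening: 29.9
```

Request:
step_arm --rows '[{"offset": [0,0,0.001],"delta_rot": [0,0,0]},{"offset": [0,0,0.002],"delta_rot": [0,0,0]},{"offset": [0,0,0.003],"delta_rot": [0,0,0]},{"offset": [0,0,0.003],"delta_rot": [0,0,0]}]'

```text
time: 7.6
eef_pos: [493.7, 190.8, 159.2]
orientation: [-3.141, 0.0, 0.695]
ft_force: [-1.2, -1.7, -0.3]
opening: 29.6
```

Request:
step_arm --rows '[{"offset": [0,0,0.001],"delta_rot": [0,0,0]},{"offset": [0,0,0.002],"delta_rot": [0,0,0]},{"offset": [0,0,0.002],"delta_rot": [0,0,0]}]'

```text
time: 7.85
eef_pos: [493.7, 190.8, 157.4]
orientation: [-3.142, 0.001, 0.695]
ft_force: [-1.9, -2.1, 1.3]
opening: 29.9
```

Request:
step_arm --rows '[{"offset": [0,0,0.001],"delta_rot": [0,0,0]},{"offset": [0,0,0.001],"delta_rot": [0,0,0]}]'

```text
time: 8.02
eef_pos: [493.8, 190.8, 157.4]
orientation: [3.142, 0.0, 0.695]
ft_force: [-4.0, -2.1, 5.0]
opening: 30.0
```

Run:
```python
from h import *
im,d=arm.capture('side'); np.savez('side3.npz',im=im,d=d)
cv2.imwrite('pics/c4.png',np.clip(cv2.resize(im[125:205,229:309],(560,560),interpolation=2)*1.6,0,255).astype(np.uint8)); s=arm.observe();print(s['eef_pos'],s['ft_force'])
```

```text
[493.76718827 190.78778916 157.40509307] [-3.80772077 -1.07888176  5.29015957]
```

View pics/c4.png

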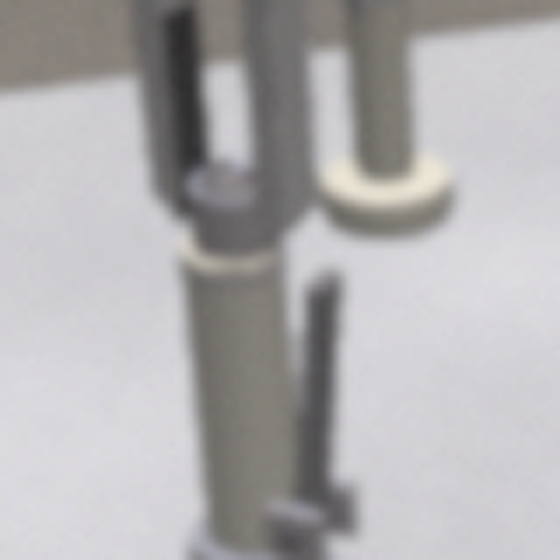

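The collar sits on the grip's shoulder around the nozzle, with its base at crop (235,250), and there is light contact. I'll release it and lift off. Meanwhile I'll compute the trigger direction.

Request:
step_arm --rows '[{"offset": [0,0,0],"delta_rot": [0,0,0]},{"offset": [0,0,0],"delta_rot": [0,0,0]},{"offset": [0,0,0],"delta_rot": [0,0,0]},{"offset": [0,0,0],"delta_rot": [0,0,0]},{"offset": [0,0,0],"delta_rot": [0,0,0]},{"offset": [0,0,-0.02],"delta_rot": [0,0,0]},{"offset": [0,0,-0.05],"delta_rot": [0,0,0]},{"offset": [0,0,-0.06],"delta_rot": [0,0,0]},{"offset": [0,0,-0.06],"delta_rot": [0,0,0]}]' --hand 0.06

```text
time: 8.82
eef_pos: [496.6, 191.5, 220.0]
orientation: [3.138, -0.007, 0.695]
ft_force: [1.3, 0.5, -0.3]
opening: 60.1
```

Run:
```python
from h import *
for n,u,v,c in(('side',275.4,164.4,[490.3,191.8]),('top',247,218.6,[493.6,190.2])):
    w=ray(n,u,v,146)[:2]-c; print(n,w,np.hypot(*w),np.degrees(np.arctan2(w[1],w[0])))
# trigger hinge region / refined: points z 110..140 offset
    S=np.load(n+'0.npz');P=cloud(n,S['d']);P[S['d']==0]=np.nan
    q=box(P,c,45,105,145); r=q[:,:2]-c; q=q[np.hypot(*r.T)>22]; r=q[:,:2]-c
    a=np.degrees(np.arctan2(r[:,1],r[:,0])); print(np.percentile(a,[5,25,50,75,95]).round(),np.percentile(np.hypot(*r.T),[5,50,95]).round())
im,d=arm.capture('side')
cv2.imwrite('pics/c5.png',np.clip(cv2.resize(im[105:225,209:309],(500,600),interpolation=2)*1.6,0,255).astype(np.uint8)); s=arm.observe();print(s['eef_pos'],s['ft_force'])
```

```text
side [ 25.36081196 -28.63371473] 38.24997258304632 -48.46876551094329
[-60. -57. -53. -43. -35.] [31. 34. 37.]
top [ 24.47074692 -22.24829795] 33.07271105769344 -42.27646349652165
[-57. -55. -50. -44. -34.] [28. 33. 37.]
[495.17101967 191.13229907 217.78006924] [ 0.24036147  0.61564443 -0.2815748 ]
```

View pics/c5.png

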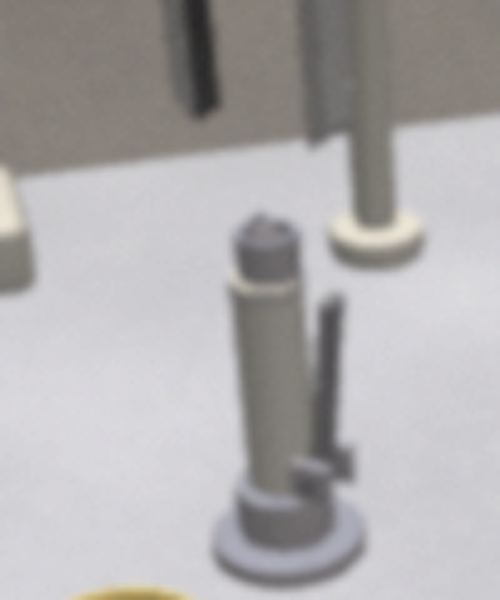

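The collar rests upright with the nozzle tip showing through it, at crop (265,235), and the trigger is at rest. Next I'll straddle the grip and trigger along about -47°.

Run:
```python
from h import *
plan([494,190.9,216.45,.695],[494.9,187.8,216.45,.75],[494.9,187.8,112.5,.75])
```

```text
[-0.0013  0.003   0.    ] turn -0.055
[0.     0.     0.1039] turn -0.0
```

Request:
step_arm --rows '[{"offset": [-0.0013,0.003,0],"delta_rot": [0,0,-0.055]},{"offset": [-0.0013,0.003,0],"delta_rot": [0,0,-0.055]},{"offset": [-0.0013,0.003,0],"delta_rot": [0,0,-0.055]},{"offset": [-0.0013,0.003,0],"delta_rot": [0,0,-0.055]},{"offset": [-0.0013,0.003,0],"delta_rot": [0,0,-0.055]}]' --hand 0.094

```text
time: 9.28
eef_pos: [494.3, 187.7, 215.5]
orientation: [-3.141, 0.001, 0.749]
ft_force: [-0.4, -1.3, -1.2]
opening: 90.1
```

Request:
step_arm --rows '[{"offset": [0,0,0.015],"delta_rot": [0,0,0]},{"offset": [0,0,0.03],"delta_rot": [0,0,0]},{"offset": [0,0,0.045],"delta_rot": [0,0,0]},{"offset": [0,0,0.06],"delta_rot": [0,0,0]},{"offset": [0,0,0.075],"delta_rot": [0,0,0]},{"offset": [0,0,0.09],"delta_rot": [0,0,0]},{"offset": [0,0,0.104],"delta_rot": [0,0,0]},{"offset": [0,0,0.104],"delta_rot": [0,0,0]},{"offset": [0,0,0.104],"delta_rot": [0,0,0]}]'

```text
time: 10.03
eef_pos: [494.0, 187.6, 111.5]
orientation: [-3.14, 0.002, 0.75]
ft_force: [0.2, -0.9, 0.5]
opening: 94.0
```

Run:
```python
from h import *
im,d=arm.capture('side')
cv2.imwrite('pics/c6.png',np.clip(cv2.resize(im[105:225,209:309],(500,600),interpolation=2)*1.6,0,255).astype(np.uint8)); s=arm.observe();print(s['eef_pos'],s['ft_force'])
```

```text
[494.95468934 187.82335412 112.62954752] [0.30516696 0.68587964 0.11629672]
```

View pics/c6.png

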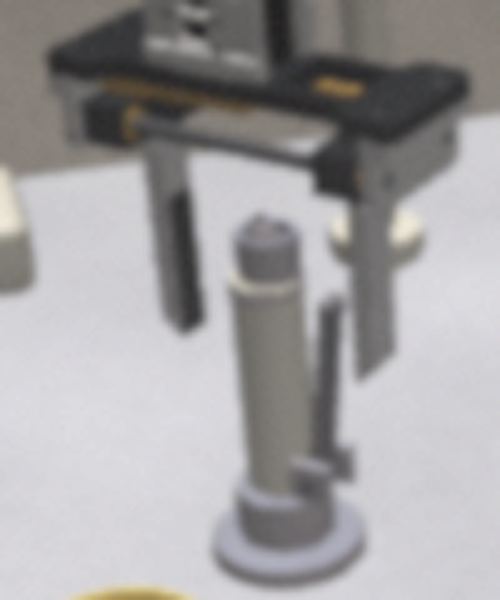

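The fingers straddle the grip and trigger and are clear of the collar. Now the squeeze.

Request:
step_arm --rows '[{"offset": [0,0,0],"delta_rot": [0,0,0]},{"offset": [0,0,0],"delta_rot": [0,0,0]},{"offset": [0,0,0],"delta_rot": [0,0,0]},{"offset": [0,0,0],"delta_rot": [0,0,0]},{"offset": [0,0,0],"delta_rot": [0,0,0]},{"offset": [0,0,0],"delta_rot": [0,0,0]},{"offset": [0,0,0],"delta_rot": [0,0,0]},{"offset": [0,0,0],"delta_rot": [0,0,0]}]' --hand 0.03 --newtons 25

```text
time: 10.75
eef_pos: [495.5, 187.2, 113.5]
orientation: [3.141, -0.0, 0.749]
ft_force: [-3.0, 1.5, 7.6]
opening: 44.0
```

Request:
step_arm --rows '[{"offset": [0,0,0],"delta_rot": [0,0,0]},{"offset": [0,0,0],"delta_rot": [0,0,0]},{"offset": [0,0,0],"delta_rot": [0,0,0]}]'

```text
time: 11.0
eef_pos: [495.0, 187.7, 113.5]
orientation: [3.141, -0.0, 0.751]
ft_force: [-1.3, -2.5, 5.5]
opening: 42.6
```

Run:
```python
from h import *
im,d=arm.capture('side')
cv2.imwrite('pics/c7.png',np.clip(cv2.resize(im[125:205,229:309],(560,560),interpolation=2)*1.6,0,255).astype(np.uint8)); s=arm.observe();print(s['eef_pos'],s['ft_force'],s['opening'])
```

```text
[495.03280996 187.74915383 113.52157123] [-1.61135254 -2.09809133  5.10144126] 42.7318750042423
```

View pics/c7.png

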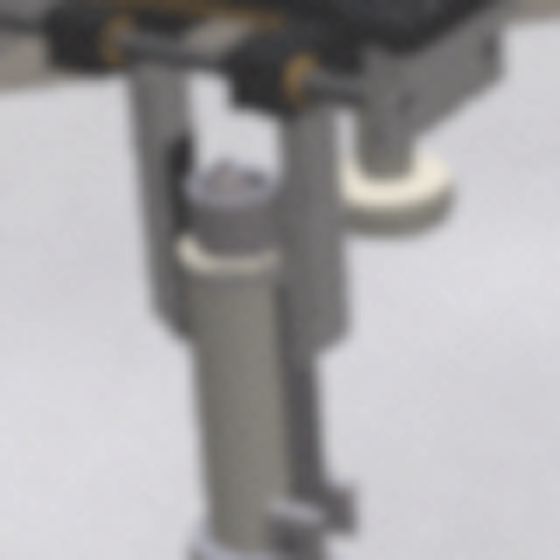

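The trigger stands upright against the grip. The opening is 42.7 mm against the 43 mm expected at full squeeze, and the collar is in place. I'll hold to make about a second, then release.

Request:
step_arm --rows '[{"offset": [0,0,0],"delta_rot": [0,0,0]},{"offset": [0,0,0],"delta_rot": [0,0,0]},{"offset": [0,0,0],"delta_rot": [0,0,0]},{"offset": [0,0,0],"delta_rot": [0,0,0]},{"offset": [0,0,0],"delta_rot": [0,0,0]},{"offset": [0,0,0],"delta_rot": [0,0,0]},{"offset": [0,0,0],"delta_rot": [0,0,0]},{"offset": [0,0,0],"delta_rot": [0,0,0]}]'

```text
time: 11.72
eef_pos: [495.0, 187.7, 113.5]
orientation: [3.141, -0.0, 0.751]
ft_force: [-2.2, -0.7, 5.6]
opening: 42.8
```

Request:
step_arm --rows '[{"offset": [0,0,0],"delta_rot": [0,0,0]},{"offset": [0,0,0],"delta_rot": [0,0,0]},{"offset": [0,0,0],"delta_rot": [0,0,0]},{"offset": [0,0,0],"delta_rot": [0,0,0]},{"offset": [0,0,0],"delta_rot": [0,0,0]},{"offset": [0,0,0],"delta_rot": [0,0,0]},{"offset": [0,0,0],"delta_rot": [0,0,0]},{"offset": [0,0,0],"delta_rot": [0,0,0]},{"offset": [0,0,0],"delta_rot": [0,0,0]}]' --hand 0.094

```text
time: 12.47
eef_pos: [494.4, 187.9, 112.3]
orientation: [-3.141, 0.0, 0.75]
ft_force: [-0.4, 0.0, -0.1]
opening: 93.4
```

Request:
step_arm --rows '[{"offset": [0,0,-0.02],"delta_rot": [0,0,0]},{"offset": [0,0,-0.05],"delta_rot": [0,0,0]},{"offset": [0,0,-0.08],"delta_rot": [0,0,0]},{"offset": [0,0,-0.11],"delta_rot": [0,0,0]},{"offset": [0,0,-0.13],"delta_rot": [0,0,0]},{"offset": [0,0,-0.14],"delta_rot": [0,0,0]},{"offset": [0,0,-0.14],"delta_rot": [0,0,0]},{"offset": [0,0,-0.14],"delta_rot": [0,0,0]}]'

```text
time: 13.13
eef_pos: [494.5, 187.7, 251.9]
orientation: [-3.141, 0.0, 0.75]
ft_force: [0.2, -0.0, -0.5]
opening: 93.8
```

Run:
```python
from h import *
im,d=arm.capture('side')
o=np.zeros((400,800,3),np.uint8);o[:]=0
o[:,:480]=cv2.resize(im,(480,300))[:].repeat(1,0) if 0 else cv2.copyMakeBorder(cv2.resize(im,(480,300)),0,100,0,0,0)
o[:,480:]=cv2.resize(im[125:225,229:309],(320,400),interpolation=2)
cv2.imwrite('pics/c8.png',np.clip(o*1.6,0,255).astype(np.uint8)); s=arm.observe();print(s['time'],s['eef_pos'],s['ft_force'],s['opening'])
S=np.load('side0.npz')
for n,(u,v) in dict(saucer=(320,320),tumbler=(235,250),tin=(312,252),jar=(357,243)).items():
    print(n,np.abs(im[v-30:v+30,u-30:u+30].astype(int)-S['im'][v-30:v+30,u-30:u+30]).mean().round(2))
P=cloud('side',d);P0=cloud('side',S['d'])
for Q in(P0,P):
    q=box(Q,[502,-176],70,8,20);print('saucer',((q.max(0)+q.min(0))/2).round(1))
    q=box(Q,[490,191],45,105,146); r=np.hypot(q[:,0]-490,q[:,1]-191.7);print('trig outer',np.percentile(r[r>22],[50,95]).round(1))
```

```text
13.1833 [493.82922345 187.57725295 250.7431822 ] [-0.11273461  0.07469549 -0.68836681] 94.05061301773398
saucer 6.93
tumbler 0.57
tin 0.59
jar 0.58
saucer [ 500.4 -175.7   14. ]
trig outer [34.5 37.3]
saucer [ 500.6 -176.3   13.2]
trig outer [34.5 37.4]
```

View pics/c8.png

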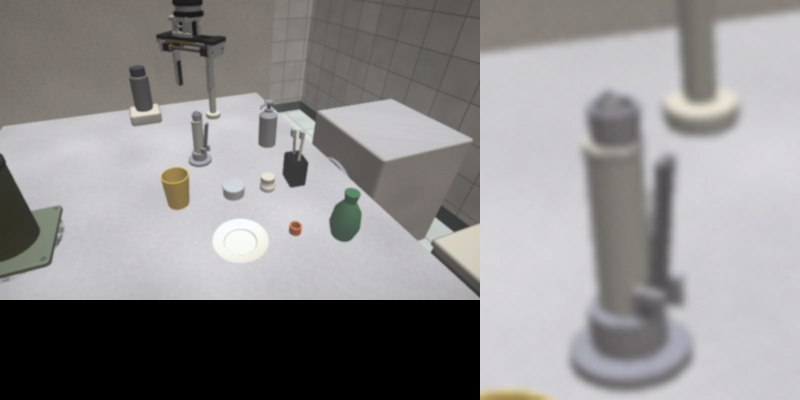

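The collar is seated, the trigger has sprung back (outer point 37.4 mm from the axis, 37.3 before), and everything else is unmoved. I'm handing in.

```bash
python3 -c "
from cell import arm
print(arm.sign_off())"
```

```text
the job is handed in; nothing more can be done
None
```

The steel collar is on the spray's nozzle, resting on top of the grip and let go. The trigger was then squeezed fully, held for about a second and released. I handed the job in at about 13 s.

**Collar:** I lowered it until light contact (about 5 N). The last picture shows it still seated upright after the squeeze, with the nozzle tip showing through.

**Squeeze:** The opening read 42.7 mm, against 43 mm expected at full squeeze. The first reading during closing was 44.0 mm, so the moment it reached full is only known roughly. The full hold lasted between about 0.9 and 1.2 s.

**Release:** The trigger sprang back to where it started: its outer face measured 37.4 mm from the axis, against 37.3 mm before.

**Other things:** The saucer's position agrees with the start to within 1 mm, and the tumbler, tin and jar showed no change in the side picture. I checked the dispenser, stand and vase only by eye, and they look unmoved.

**Disagreements:** The two cameras differed by about 3 mm in x, so I used a mean correction for the nozzle. It went on with only about 4 N of sideways contact. One move call was refused because it had no turn given; nothing moved, and I sent it again.

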